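Seat the turntable on the curing station's drive

TASK

Take the white turntable by its blue hub out of the drip tray and fit it to the curing station: work it about until its hole drops over the drive spindle, then turn it until it drops onto the cross pin and sits flat and fully home. Go slowly and feel for it gently, never drop it or force it down, and leave the print, the resin bottle and the scraper where they are.

Things in the scene. Friction and masses are not known exactly. Their poses are not given: they have to be found in the camera images.
- station: Curing station with its hood off: a black box 220 x 220 mm, fixed, with a flat grey deck 84 mm above the table. Origin: centre of its underside, z up; its control panel faces its -x. The drive (flange, spindle, cross pin) stands in the round opening of the deck.
- opening (a point): Centre of the black round opening (80 mm) in the deck, at deck height. The drive in it: its motor plate is screwed down in slotted holes, so the spindle stands anywhere up to 7 mm off this point along the station's x and as much along its y, and the cross pin may point any way. Neither is measured: find them by sight or feel. They stay put under gentle forces.
- home (a point): Centre of the opening, 6 mm above the deck: the height of the flange's top. Steel flange 42 mm across; on it an upright round spindle 10 mm thick, its flat tip (edge bevelled 1.5 mm) 22 mm above the flange; and a brass cross pin, a round bar 5 mm thick and 30 mm long lying level across the spindle's foot, its top 6 mm above the flange.
- turntable: White disc 140 mm across, 5 mm thick, 180 to 280 g, with a square blue hub 30 x 30 mm (sides along its x and y) that rises to 38 mm above the underside; a low cone 60 mm wide round the hub's foot rises to 9 mm. Origin: centre of the underside, z up. It starts flat in the tray at any yaw.
- socket (a point): Mouth of the hole under the hub, centre of the underside. Hole: 12 mm square, sides along the turntable's x and y, 28 mm deep. Across it runs a cross of slots along x and y, 7 mm wide, 36 mm long, 8 mm deep, to take the cross pin at any of four quarter turns. Height above home: 22 mm resting on the spindle's tip, 6 mm riding on the cross pin, 0 fully home.
- grip (a point): Middle of the turntable's hub, on its axis, 28 mm above the underside: the height at which to pinch the hub from above, across either pair of flats (30 mm).
- tray: Steel drip tray 200 x 200 mm with a rim 12 mm high and a floor 3 mm thick, fixed to the table; the turntable starts in it. Origin: centre of its underside.
- print: Bystander: small orange printed post, 44 mm across its foot, 48 mm tall, standing loose. Origin: centre of its underside.
- resin: Bystander: resin bottle 68 mm thick, 150 mm tall, standing loose. Origin: centre of its underside.
- scraper: Bystander: scraper 200 mm long lying flat on the table. Origin: underside, near its middle; its x runs along it.
Not all that is in view belongs to the job. There is more than one size of the turntable; the one meant has the size given above.

How it is judged (in metres and radians):
At the end, for the whole second after the job is handed in: The turntable is fully home on the drive: within 14 mm of the station's centre line, its underside 87 to 92.5 mm above the station's origin (90 when seated, 96 when it still rides on the cross pin), level within 0.04 rad, let go and at rest (z of turntable in the frame of station between 0.087 and 0.0925 m and horizontal distance between turntable and station below 0.014 m and angle between turntable's own z axis and vertical below 0.04 rad and linear speed of turntable below 0.01 m/s); the robot touches nothing.
It fails at once if the turntable was pressed, shoved or dropped onto the station or its drive with more than 40 N (contact force between turntable and station above 40 N).
It fails at once if the print was moved by more than 15 mm (distance of print from where it was at the start of the episode above 0.015 m).
It fails at once if the resin bottle was moved by more than 15 mm (distance of resin from where it was at the start of the episode above 0.015 m).
It fails at once if the scraper was moved by more than 15 mm (distance of scraper from where it was at the start of the episode above 0.015 m).
It also fails if it takes over 72 s, if anything falls off the work surface, if the arm or the gripper's body presses on something with over 40 N, if the wrist force passes 120 N, or if a joint passes its speed limit or range.

ROBOT

A 7-joint arm with a two-finger parallel gripper is mounted at the origin on the work surface. World frame = base frame: x ahead of the robot, y to its left, z up, the work surface at z = 0. Lengths are in mm, angles in rad, forces in N, time in s.
With the tool pointing down it reaches from about 425 to 1025 mm from the base axis. Payload 3.6 kg.
Tool frame: the origin (TCP) lies on the centre line of the jaws, within the pads' length; the fingertips stand 14 mm ahead of it and the grasp point (between the pads) lies 5 mm behind it; z points along the fingers, y is the line along which they close (so a half turn about z gives the same grasp; the last joint's range is limited). The gripper opens to 85 mm and grips with 20 to 120 N. Pads are 22 mm wide; open, the fingers measure 114 mm over their backs; the gripper's body (76 mm by 85 mm) begins 54 mm behind the grasp point. The pads swing forward as they close: fully open they stand 13 mm farther back than shut.
Start: joints at [-1.399, 0.591, 0.048, 1.609, -0.033, 0.943, -0.034], TCP at [189.739, 699.735, 245.302] pointing down, gripper open.
Joint ranges: [-2.69, 2.69], [-0.47, 2.24], [-1.27, 1.36], [0.19, 2.51], [-1.53, 4.68], [0.08, 2.07], [-3.09, 3.09]. Speed limits (rad/s): [2.57, 2.57, 3.14, 3.14, 3.14, 3.14, 3.14].

INTERFACE

Orientations are given as a unit quaternion [x, y, z, w].
In Python, from rig import readout, read_camera, manip, spotter gives the robot as it stands.
- The arm moves only by the shell command python3 -m pendant 'ROWS' [FORCE]. ROWS is JSON, a list of rows, each an object of numbers: "fingers": the gripper's target within -1 to 1 (shut at 1, half-way at 0, fully open at -1); "tx", "ty", "tz": the shift along the tool's x, y, z in units of 25 mm (1.0 is 25 mm); "turn": the turn about the tool's z in units of 10 degrees (1.0 is 10 degrees). In form: [{"fingers": .., "tx": .., "ty": .., "tz": .., "turn": ..}, ...]. A call has exactly 10 rows; each row shifts and turns the commanded pose from where the row before left it, along the tool's axes as they then stand; what a row does not reach is not made up. A row lasts 1/8 s, in which the tool goes at most 62.5 mm and 10.7 degrees, less where a joint would pass 70% of its speed; a pose out of reach is approached as far as the arm can. A call is refused whole if a number of a shift passes 1 or a number of a turn 1, either way. A call with a gripper value outside its range is refused whole. The fingers move at their own pace and stop on an object; FORCE is the grip in N (left out, the last holds). Time passes only in rows, so rows that do not move let the fingers close, or fill a call up. It gives the time, the measured TCP pose, the force, the opening and the grip force at its end, in the units of the state.
- readout.state(): the state, without advancing time (a new reading comes with each control period).
- read_camera(name): name is "side" or "top" or "wrist"; returns a dict with "color" (480x640x3 uint8, red, green, blue), "fov_y" (degrees; the focal length in pixels is half the picture's height over the tangent of half this angle, whatever the lens; pixels are square), "cx", "cy" (the principal point, pixels), "world_from_camera" (4x4, takes a point from camera to world coordinates). Camera axes: x right, y down, z forward; pixel columns grow to the right and rows downward; lengths in mm; the calibration is good to about 2 mm. The wrist camera is an equidistant fisheye: a pixel r from the principal point sees the ray r / f radians off the axis. A picture is of the moment at which its call begins. There is no depth.
- manip.sign_off(): hands the job in; it is judged then, once.
Trained networks look in the newest picture that a camera, given by its name, has taken for a name from the list of things; names that differ only in an ending like _2 or _b are one class to them, and where a whole thing is asked for, a point or a joint stands for the part that bears it (a point fixed in the world has none). Each returns a list of dicts, best first, with "p" (0 to 1); they miss things now and then, are a little off and sometimes report something else, mostly with a low value. They report only what shows in the picture. A call takes as long as a camera call. They do not tell look-alikes from the thing itself.
- spotter.find_in(label, camera): "bbox" ([left, top, right, bottom] in pixels, round what is visible of it).
- spotter.trace(label, camera): "region" (480x640 bool, what is visible of it) and "bbox" ([left, top, right, bottom] in pixels, round what is visible of it).
- spotter.pinpoint(label, camera): "location" ([row, column] in pixels: a listed point, or the origin of a listed thing).
The state is a dict: "time": time; "joints": joint angles; "dq": joint speeds; "effort": joint torques, N m; "ee_pos": TCP position; "tool_rot": TCP orientation; "wrist_force": force on the tool from outside, world axes, zero at the start; "moment": the same for the moment, N m; "finger_gap": finger opening in mm; "grasp_force": force on a finger pad.
Only numpy, scipy, OpenCV 4.12 (cv2) and the standard library are available. Lean on these libraries where they do the work, as an engineer would, in place of code of your own. Each camera call takes 0.05 s, during which the arm holds its last target. There are 200 camera calls.

## Working session

There is one attempt and no reset: what is moved stays moved. The work goes in short steps, Python scripts to look and compute and a shell command to move; the robot and the scene stay as the last step left them, time stands still between calls to the robot, and variables do not carry over. Pictures are saved under pics/ and viewed, at most 10 in all, crops included, and the job is handed in when it is done.

```bash
mkdir -p pics; ls
cat > h.py <<'E'
import numpy as np, cv2
from rig import readout, read_camera, manip, spotter
def ray(c,px):  # px=(row,col)
    f=240/np.tan(np.radians(c['fov_y'])/2); T=np.array(c['world_from_camera'])
    u=np.array([px[1]-c['cx'],px[0]-c['cy']])/f
    if c.get('name')=='wrist':
        r=np.linalg.norm(u); d=np.array([*(u/max(r,1e-9)*np.sin(r)),np.cos(r)])
    else: d=np.array([*u,1.])
    d=T[:3,:3]@d; return T[:3,3],d/np.linalg.norm(d)
def at_z(c,px,z):
    o,d=ray(c,px); return o+d*(z-o[2])/d[2]
def tri(rays):
    A=np.zeros((3,3));b=np.zeros(3)
    for o,d in rays:
        P=np.eye(3)-np.outer(d,d);A+=P;b+=P@o
    x=np.linalg.solve(A,b); return x,[np.linalg.norm((np.eye(3)-np.outer(d,d))@(x-o)) for o,d in rays]
def cam(n,save=None):
    c=read_camera(n);c['name']=n
    if save: cv2.imwrite('pics/'+save,c['color'][...,::-1])
    return c
E
python3 - <<'E'
from h import *
np.set_printoptions(precision=1,suppress=True)
s=readout.state();print(s)
for n in('top','side','wrist'):
    c=cam(n,n+'0.png');print(n,c['fov_y'],np.array(c['world_from_camera'])[:3].round(2).tolist())
    for l in('turntable','station','print','resin','scraper','tray'):
        for d in spotter.find_in(l,n)[:3]:print(l,round(d['p'],2),np.round(d['bbox']))
    for l in('grip','socket','opening','home'):
        for d in spotter.pinpoint(l,n)[:3]:print(l,round(d['p'],2),np.round(d['location'],1))
E
```

```text
pics
{'time': 0.0, 'joints': array([-1.4,  0.6,  0. ,  1.6, -0. ,  0.9, -0. ]), 'dq': array([-0.,  0., -0.,  0., -0., -0., -0.]), 'effort': array([  0. , -54.9,   1.5, -19.8,   0. ,   0. ,   0. ]), 'ee_pos': array([189.5, 699. , 244.1]), 'tool_rot': array([ 0.1,  1. , -0. , -0. ]), 'wrist_force': array([ 0.5, -0.5, -0.8]), 'moment': array([-0.,  0.,  0.]), 'grasp_force': 0.0, 'finger_gap': 85.42117611964402}
top 47.58299862926978 [[-0.0, -1.0, 0.09, 476.25], [-1.0, 0.0, 0.02, -15.53], [-0.02, -0.09, -1.0, 1171.36]]
turntable 0.84 [238. 329. 286. 374.]
turntable 0.68 [205. 218. 270. 283.]
turntable 0.56 [248. 146. 291. 194.]
station 0.59 [384. 206. 511. 335.]
print 0.82 [321. 265. 343. 284.]
resin 0.28 [323. 265. 343. 288.]
scraper 0.98 [396. 111. 437. 204.]
scraper 0.56 [318. 149. 350. 184.]
tray 0.83 [187. 213. 280. 306.]
grip 0.96 [170.1 266.7]
grip 0.77 [250.9 237.3]
grip 0.57 [355.4 262.6]
socket 0.76 [251.4 241.5]
socket 0.66 [170.7 265.4]
socket 0.62 [352.1 263.8]
opening 0.55 [270.2 449.9]
home 0.8 [267.6 450.6]
side 48.719664454252175 [[0.81, -0.33, 0.49, 152.19], [-0.59, -0.
[... 179 characters left out ...]
 289. 532. 480.]
print 0.9 [280. 277. 313. 317.]
resin 0.8 [374. 184. 420. 267.]
scraper 0.7 [451. 284. 550. 329.]
tray 0.82 [168. 202. 317. 287.]
grip 0.94 [223.8 247.5]
grip 0.73 [288.9 158.6]
grip 0.56 [214.8 343.1]
socket 0.98 [221.5 347.4]
socket 0.92 [238.9 253.6]
socket 0.85 [297.7 158.1]
opening 0.69 [356.9 403.8]
home 0.67 [356.  404.8]
wrist 65.70646984690485 [[0.26, 0.92, 0.29, 114.48], [0.97, -0.25, -0.08, 720.63], [0.0, 0.3, -0.95, 374.14]]
turntable 0.7 [103. 452. 133. 478.]
turntable 0.62 [  0. 353.  44. 396.]
station 0.74 [  0. 447.   6. 479.]
scraper 0.55 [102. 449. 133. 480.]
grip 0.97 [470.8  98.2]
grip 0.69 [384.5  12.6]
socket 0.95 [460.9 101.2]
socket 0.91 [372.1  19.5]
```

View pics/top0.png

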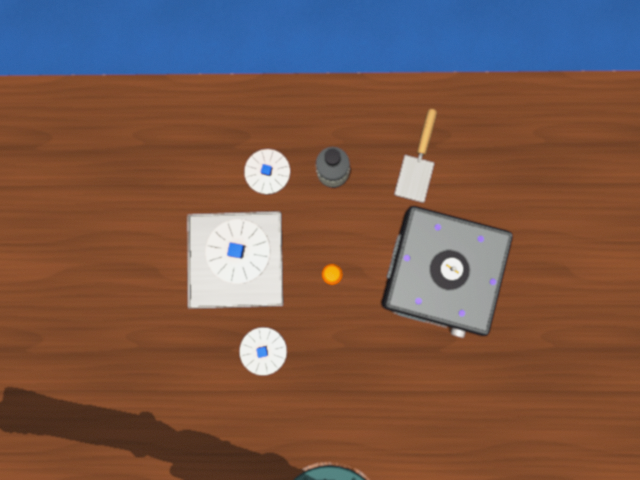

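View pics/side0.png

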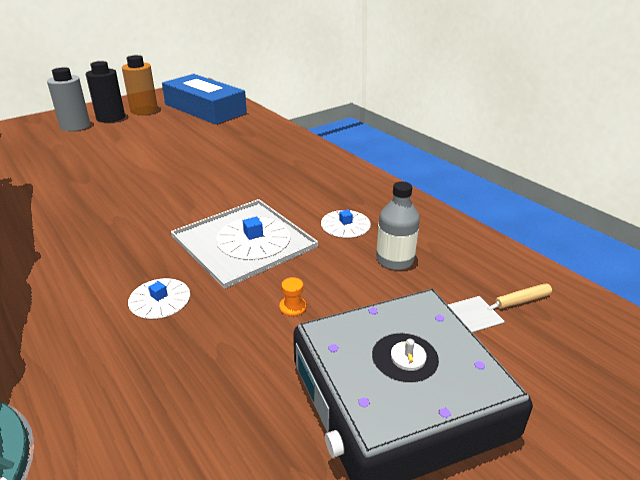

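Run:
```python
from h import *
np.set_printoptions(precision=1,suppress=True)
t=cam('top');s=cam('side')
for n,a,b in [('grip',(250.9,237.3),(223.8,247.5)),('socket',(251.4,241.5),(238.9,253.6)),('opening',(270.2,449.9),(356.9,403.8)),('home',(267.6,450.6),(356,404.8))]:
    print(n,*tri([ray(t,a),ray(s,b)]))
for n,b,z in [('A tray',(205,218,270,283),8),('B',(238,329,286,374),5),('C',(248,146,291,194),5),('station',(384,206,511,335),84),('print',(321,265,343,284),20)]:
    print(n,at_z(t,(b[1],b[0]),z),at_z(t,(b[3],b[2]),z))
```

```text
grip [550.2 192.8  39.8] [np.float64(5.764247572890913), np.float64(5.764247572891018)]
socket [554.3 188.2   6.9] [np.float64(2.472722212561703), np.float64(2.4727222125617714)]
opening [ 511.2 -241.2   85.4] [np.float64(1.305884700794048), np.float64(1.3058847007940035)]
home [ 515.  -241.6   85. ] [np.float64(3.072386840971655), np.float64(3.072386840971819)]
A tray [629.  266.7   8. ] [488.6 124.9   8. ]
B [391.4 192.6   5. ] [297.7  90.1   5. ]
C [788.1 175.8   5. ] [681.1  81.    5. ]
station [ 641.7 -113.1   84. ] [ 384.9 -358.8   84. ]
print [526.1  15.7  20. ] [486.  -30.6  20. ]
```

A (row 250, col 237; in the tray, measures about 140 mm) is the one. The look-alikes are B (352, 263) and C (170, 267), each only about 100 mm across. The spindle shows at top (268, 452), with the brass pin across it.

```bash
cat >> h.py <<'E'
from scipy.spatial.transform import Rotation as Rn
def go(target):
    s=readout.state();R=Rn.from_quat(s['tool_rot']).as_matrix()
    print('tool x',R[:,0].round(3),'y',R[:,1].round(3),'z',R[:,2].round(3))
    print('units total',(R.T@(np.array(target)-s['ee_pos'])/25).round(2),'at',s['ee_pos'].round(1),'t',s['time'])
E
python3 -c "
from h import *
go([552,190,245])"
```

```text
tool x [-0.965  0.262 -0.   ] y [ 0.262  0.965 -0.   ] z [ 0. -0. -1.]
units total [-1.932e+01 -1.589e+01  1.000e-02] at [189.7 699.7 245.3] t 1.75
```

```bash
python3 -m pendant '[{"fingers":-1,"tx":-0.97,"ty":-0.8},{"fingers":-1,"tx":-0.97,"ty":-0.8},{"fingers":-1,"tx":-0.97,"ty":-0.8},{"fingers":-1,"tx":-0.97,"ty":-0.8},{"fingers":-1,"tx":-0.97,"ty":-0.8},{"fingers":-1,"tx":-0.97,"ty":-0.8},{"fingers":-1,"tx":-0.97,"ty":-0.8},{"fingers":-1,"tx":-0.97,"ty":-0.8},{"fingers":-1,"tx":-0.97,"ty":-0.8},{"fingers":-1,"tx":-0.97,"ty":-0.8}]'
python3 -m pendant '[{"fingers":-1,"tx":-0.97,"ty":-0.8},{"fingers":-1,"tx":-0.97,"ty":-0.8},{"fingers":-1,"tx":-0.97,"ty":-0.8},{"fingers":-1,"tx":-0.97,"ty":-0.8},{"fingers":-1,"tx":-0.97,"ty":-0.8},{"fingers":-1,"tx":-0.97,"ty":-0.8},{"fingers":-1,"tx":-0.97,"ty":-0.8},{"fingers":-1,"tx":-0.97,"ty":-0.8},{"fingers":-1,"tx":-0.97,"ty":-0.8},{"fingers":-1}]'
python3 - <<'E'
from h import *
c=cam('wrist','w1.png');print(np.array(c['world_from_camera'])[:3].round(2).tolist())
for l in('grip','socket'):
    for d in spotter.pinpoint(l,'wrist')[:2]:print(l,round(d['p'],2),np.round(d['location'],1),at_z(c,d['location'],31 if l=='grip' else 3).round(1))
go([552,190,245])
im=c['color'].astype(int);m=((im[...,2]>100)&(im[...,2]-im[...,0]>60)).astype(np.uint8)
n,lab,st,ce=cv2.connectedComponentsWithStats(m)
for i in np.argsort(-st[1:,4])[:4]+1:print(st[i],ce[i])
E
```

```text
[[0.26, 0.92, 0.29, 114.48], [0.97, -0.25, -0.08, 720.63], [0.0, 0.3, -0.95, 374.13]]
grip 0.78 [382.6  12.1] [340.4 147.6  31. ]
grip 0.73 [471.2  96.8] [554.4 199.4  31. ]
socket 0.73 [372.4  18.9] [338.4 143.2   3. ]
tool x [-0.965  0.262 -0.   ] y [0.262 0.965 0.   ] z [ 0.  0. -1.]
units total [-1.932e+01 -1.589e+01  1.000e-02] at [189.7 699.8 245.3] t 1.9
[623 234  17 119 516] [633.36627907 302.86434109]
[  7 372  16  16 152] [ 14.98026316 379.48684211]
[609 407   4   4  10] [610.7 408.1]
[105 470   3   6   6] [106.  472.5]invalid input
invalid input
```

View pics/w1.png

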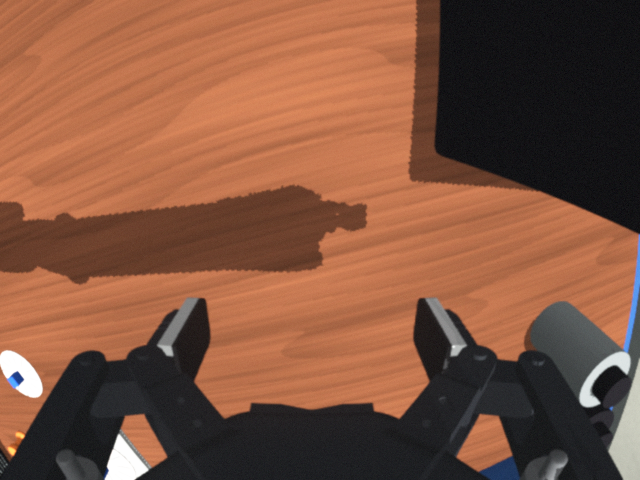

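The pendant refused those calls as invalid, presumably because each row must carry all five keys. The picture is still from the start pose.

```bash
python3 -m pendant '[{"fingers":-1,"tx":-0.97,"ty":-0.8,"tz":0,"turn":0},{"fingers":-1,"tx":-0.97,"ty":-0.8,"tz":0,"turn":0},{"fingers":-1,"tx":-0.97,"ty":-0.8,"tz":0,"turn":0},{"fingers":-1,"tx":-0.97,"ty":-0.8,"tz":0,"turn":0},{"fingers":-1,"tx":-0.97,"ty":-0.8,"tz":0,"turn":0},{"fingers":-1,"tx":-0.97,"ty":-0.8,"tz":0,"turn":0},{"fingers":-1,"tx":-0.97,"ty":-0.8,"tz":0,"turn":0},{"fingers":-1,"tx":-0.97,"ty":-0.8,"tz":0,"turn":0},{"fingers":-1,"tx":-0.97,"ty":-0.8,"tz":0,"turn":0},{"fingers":-1,"tx":-0.97,"ty":-0.8,"tz":0,"turn":0}]' && 
python3 -m pendant '[{"fingers":-1,"tx":-0.97,"ty":-0.8,"tz":0,"turn":0},{"fingers":-1,"tx":-0.97,"ty":-0.8,"tz":0,"turn":0},{"fingers":-1,"tx":-0.97,"ty":-0.8,"tz":0,"turn":0},{"fingers":-1,"tx":-0.97,"ty":-0.8,"tz":0,"turn":0},{"fingers":-1,"tx":-0.97,"ty":-0.8,"tz":0,"turn":0},{"fingers":-1,"tx":-0.97,"ty":-0.8,"tz":0,"turn":0},{"fingers":-1,"tx":-0.97,"ty":-0.8,"tz":0,"turn":0},{"fingers":-1,"tx":-0.97,"ty":-0.8,"tz":0,"turn":0},{"fingers":-1,"tx":-0.97,"ty":-0.8,"tz":0,"turn":0},{"fingers":-1,"tx":0,"ty":0,"tz":0,"turn":0}]'
python3 - <<'E'
from h import *
c=cam('wrist','w2.png');print(np.array(c['world_from_camera'])[:3].round(2).tolist())
for l in('grip','socket'):
    for d in spotter.pinpoint(l,'wrist')[:2]:print(l,round(d['p'],2),np.round(d['location'],1),at_z(c,d['location'],31 if l=='grip' else 3).round(1))
go([552,190,245])
im=c['color'].astype(int);m=((im[...,2]>100)&(im[...,2]-im[...,0]>60)).astype(np.uint8)
n,lab,st,ce=cv2.connectedComponentsWithStats(m)
for i in np.argsort(-st[1:,4])[:4]+1:print(st[i],ce[i])
E
```

```text
time: 3.15
ee_pos: [372.1, 442.5, 245.5]
tool_rot: [0.132, 0.991, 0.0, 0.0]
wrist_force: [0.1, -0.3, 0.1]
finger_gap: 85.8
grasp_force: 0.0
time: 4.4
ee_pos: [536.8, 209.4, 245.6]
tool_rot: [0.135, 0.991, -0.0, 0.001]
wrist_force: [-0.0, 0.2, 0.8]
finger_gap: 85.6
grasp_force: 0.0
[[0.27, 0.92, 0.29, 461.45], [0.96, -0.25, -0.08, 230.83], [0.0, 0.3, -0.95, 374.3]]
grip 0.88 [ 35.1 188. ] [348.7 142.2  31. ]
grip 0.85 [370.3 293.7] [722.9 137.   31. ]
socket 0.88 [215.1 306.7] [555.8 199.6   3. ]
socket 0.86 [ 36.  194.7] [343.2 141.4   3. ]
tool x [-0.965  0.26   0.001] y [0.26  0.965 0.001] z [-0.001  0.001 -1.   ]
units total [-0.93 -0.73  0.01] at [534.3 213.5 245.3] t 4.55
[ 571  353   69   71 2657] [609.87278886 389.57357922]
[ 457  419   57   54 1934] [485.68614271 446.86659772]
[289 209  31  31 859] [304.27473807 224.11175786]
[176  19  26  26 412] [188.54854369  31.18203883]
```

View pics/w2.png

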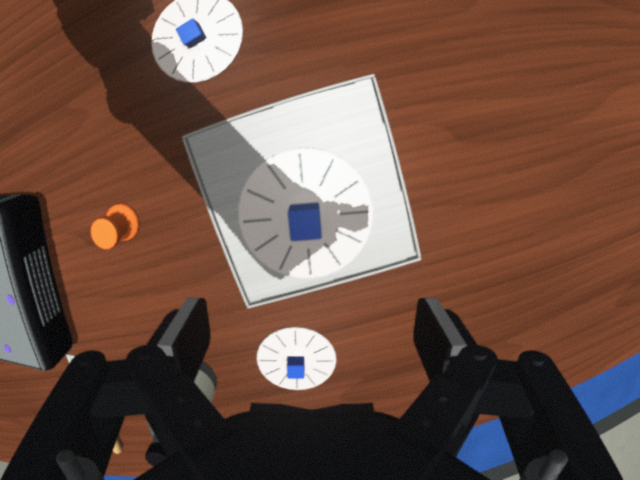

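The tray's turntable hub is at (col 304, row 224), its disc spanning cols 239–371, about twice the area of the look-alikes at (190, 32) and (296, 366). The hub is nearly square with the jaws.

```bash
cat >> h.py <<'E'
def hub(c,z,near,show=True):
    im=c['color'].astype(int);m=((im[...,2]>70)&(im[...,2]-im[...,0]>45)).astype(np.uint8)
    n,lab,st,ce=cv2.connectedComponentsWithStats(m)
    i=1+np.argmin(np.linalg.norm(ce[1:]-near,axis=1)+1e4*(st[1:,4]<200))
    k=cv2.findContours((lab==i).astype(np.uint8),0,cv2.CHAIN_APPROX_NONE)[0][0][:,0]
    P=np.array([at_z(c,(p[1],p[0]),z)[:2] for p in k],np.float32)
    r=cv2.minAreaRect(P);print('hub px',ce[i].round(1),'world',np.round(r[0],1),np.round(r[1],1),'ang',round(r[2],1)); return ce[i]
def ccam():
    return None
E
python3 - <<'E'
from h import *
c=cam('wrist')
p=hub(c,41,(304,224));a=ray(c,(p[1],p[0]))
t=cam('top');q=hub(t,41,(237,251));s=cam('side');r=hub(s,41,(253,228))
print(tri([a,ray(t,(q[1],q[0]))]),tri([a,ray(t,(q[1],q[0])),ray(s,(r[1],r[0]))]))
s=readout.state();R=Rn.from_quat(s['tool_rot']).as_matrix();print('tool y ang',np.degrees(np.arctan2(R[1,1],R[0,1])),s['joints'].round(2))
print(tri([ray(c,(215.1,306.7)),ray(t,(251.4,241.5))]))
E
```

```text
hub px [299.6 226.6] world [552.1 198.1] [28.7 34.1] ang 79.5
hub px [315.7  35.9] world [1017.8   25.5] [1391.5  168.2] ang 89.3
hub px [252.4 227.6] world [545.3 177.7] [73.4 34.5] ang 59.8
(array([ 395.47635614,  144.82010144, 1055.4877413 ]), [np.float64(200.2447335336281), np.float64(200.24473353362805)]) (array([656.8566512 , 120.10080315, 146.15208973]), [np.float64(154.66692823674057), np.float64(300.1295114144674), np.float64(154.83695227210566)])
tool y ang 74.97086695272962 [-0.54  0.4   0.11  1.96 -0.06  0.78  0.91]
(array([562.93479071, 198.48151863, -48.07007649]), [np.float64(3.3295273723723047), np.float64(3.3295273723723953)])
```

```bash
python3 -c "
from h import *
go([552,197,120])"
```

```text
tool x [-0.966  0.259  0.001] y [0.259 0.966 0.   ] z [-0.     0.001 -1.   ]
units total [-0.87 -0.47  5.01] at [534.2 213.9 245.3] t 4.7
```

```bash
python3 -m pendant '[{"fingers":-1,"tx":-0.4,"ty":-0.2,"tz":0.6,"turn":-0.25},{"fingers":-1,"tx":-0.47,"ty":-0.27,"tz":0.6,"turn":-0.2},{"fingers":-1,"tx":0,"ty":0,"tz":0.6,"turn":0},{"fingers":-1,"tx":0,"ty":0,"tz":0.6,"turn":0},{"fingers":-1,"tx":0,"ty":0,"tz":0.6,"turn":0},{"fingers":-1,"tx":0,"ty":0,"tz":0.6,"turn":0},{"fingers":-1,"tx":0,"ty":0,"tz":0.6,"turn":0},{"fingers":-1,"tx":0,"ty":0,"tz":0.6,"turn":0},{"fingers":-1,"tx":0,"ty":0,"tz":0.2,"turn":0},{"fingers":-1,"tx":0,"ty":0,"tz":0,"turn":0}]'
python3 - <<'E'
from h import *
c=cam('wrist','w3.png')
for l in('grip','socket'):
    for d in spotter.pinpoint(l,'wrist')[:2]:print(l,round(d['p'],2),np.round(d['location'],1),at_z(c,d['location'],31 if l=='grip' else 3).round(1))
p=hub(c,41,(310,290));p=hub(c,31,(310,290))
s=readout.state();R=Rn.from_quat(s['tool_rot']).as_matrix();print('tool y ang',np.degrees(np.arctan2(R[1,1],R[0,1])))
go([552,197,29])
x0,y0=(p-[120,100]).astype(int)
cv2.imwrite('pics/w3c.png',cv2.resize(c['color'][max(y0,0):y0+200,max(x0,0):x0+240,::-1],None,fx=2.5,fy=2.5))
E
```

```text
time: 5.95
ee_pos: [553.2, 195.7, 119.9]
tool_rot: [0.093, 0.996, -0.0, -0.0]
wrist_force: [-0.3, 0.4, 0.4]
finger_gap: 85.7
grasp_force: 0.0
grip 0.85 [249.6 315.4] [555.7 198.4  31. ]
socket 0.83 [236.8 313.3] [556.3 197.1   3. ]
hub px [313.6 253.3] world [554.4 197.5] [28.6 29.5] ang 79.2
hub px [313.6 253.3] world [558.1 196.9] [30.  30.9] ang 79.2
tool y ang 79.32252646621994
tool x [-0.983  0.185 -0.001] y [0.185 0.983 0.001] z [ 0.001  0.    -1.   ]
units total [0.08 0.03 3.67] at [553.8 195.9 120.8] t 6.1
```

View pics/w3c.png

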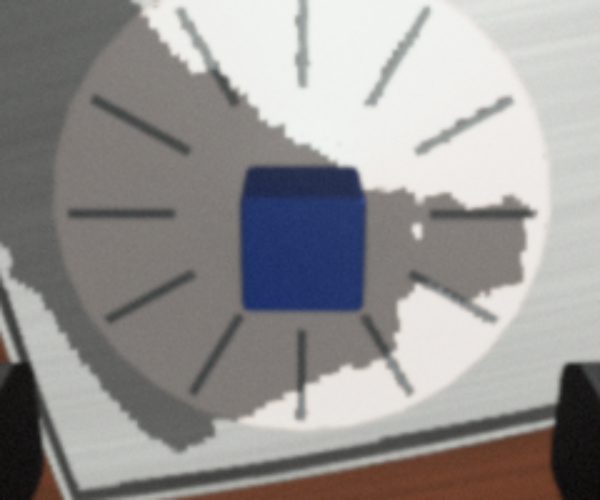

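The crop shows the 140 mm disc in the tray, with the blue hub square to the jaws. Its height agrees from two wrist positions (underside about 3 mm). Now down to grasp.

```bash
python3 -m pendant '[{"fingers":-1,"tx":-0.06,"ty":0.08,"tz":0.5,"turn":0},{"fingers":-1,"tx":0,"ty":0,"tz":0.5,"turn":0},{"fingers":-1,"tx":0,"ty":0,"tz":0.5,"turn":0},{"fingers":-1,"tx":0,"ty":0,"tz":0.5,"turn":0},{"fingers":-1,"tx":0,"ty":0,"tz":0.5,"turn":0},{"fingers":-1,"tx":0,"ty":0,"tz":0.5,"turn":0},{"fingers":-1,"tx":0,"ty":0,"tz":0.4,"turn":0},{"fingers":-1,"tx":0,"ty":0,"tz":0.3,"turn":0},{"fingers":-1,"tx":0,"ty":0,"tz":0,"turn":0},{"fingers":0.2,"tx":0,"ty":0,"tz":0,"turn":0}]' 60
python3 -m pendant '[{"fingers":1,"tx":0,"ty":0,"tz":0,"turn":0},{"fingers":1,"tx":0,"ty":0,"tz":0,"turn":0},{"fingers":1,"tx":0,"ty":0,"tz":0,"turn":0},{"fingers":1,"tx":0,"ty":0,"tz":0,"turn":0},{"fingers":1,"tx":0,"ty":0,"tz":0,"turn":0},{"fingers":1,"tx":0,"ty":0,"tz":0,"turn":0},{"fingers":1,"tx":0,"ty":0,"tz":-0.2,"turn":0},{"fingers":1,"tx":0,"ty":0,"tz":-0.4,"turn":0},{"fingers":1,"tx":0,"ty":0,"tz":-0.6,"turn":0},{"fingers":1,"tx":0,"ty":0,"tz":-0.8,"turn":0}]' 60
```

```text
time: 7.35
ee_pos: [555.4, 197.6, 28.1]
tool_rot: [0.093, 0.996, 0.0, 0.0]
wrist_force: [0.3, 0.9, -0.2]
finger_gap: 69.7
grasp_force: 0.0
time: 8.6
ee_pos: [554.9, 197.4, 78.8]
tool_rot: [0.093, 0.996, -0.0, -0.0]
wrist_force: [0.7, -0.1, -2.0]
finger_gap: 29.0
grasp_force: 61.0
```

Run:
```python
from h import *
t=cam('top');s=cam('side')
a=cv2.resize(t['color'][235:305,410:490,::-1],None,fx=5,fy=5,interpolation=cv2.INTER_CUBIC)
b=cv2.resize(s['color'][320:390,365:445,::-1],None,fx=5,fy=5,interpolation=cv2.INTER_CUBIC)
cv2.imwrite('pics/st.png',np.hstack([a,b]))
for c in(t,s):
    for l in('opening','home'):
        for d in spotter.pinpoint(l,c['name'])[:1]:print(c['name'],l,round(d['p'],2),np.round(d['location'],1),at_z(c,d['location'],84 if l=='opening' else 90).round(1))
go([530,60,220])
```

```text
top opening 0.76 [268.3 451.1] [ 516.  -244.8   84. ]
top home 0.65 [268.2 448. ] [ 516.  -237.4   90. ]
side opening 0.8 [357.3 405.2] [ 512.  -241.1   84. ]
side home 0.64 [353.6 407.3] [ 513.8 -242.    90. ]
tool x [-0.983  0.185  0.   ] y [ 0.185  0.983 -0.   ] z [-0. -0. -1.]
units total [-0.04 -5.59 -5.69] at [554.8 197.4  77.7] t 8.9
```

View pics/st.png

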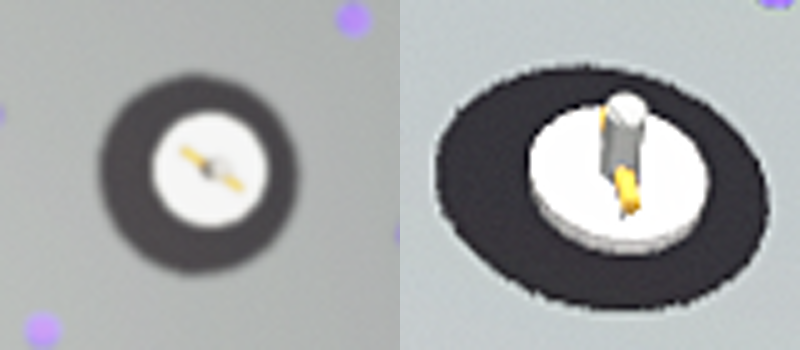

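The pictures show the drive off-centre in the opening. In the top crop the flange centre is (210, 169) against opening centre (199, 174), with the pin ends at (183, 151) and (240, 188). In the side crop the tip is at (627, 108).

```bash
python3 -m pendant '[{"fingers":1,"tx":0,"ty":0,"tz":-0.8,"turn":0},{"fingers":1,"tx":0,"ty":0,"tz":-0.8,"turn":0},{"fingers":1,"tx":0,"ty":-0.3,"tz":-0.8,"turn":0},{"fingers":1,"tx":0,"ty":-0.6,"tz":-0.8,"turn":0},{"fingers":1,"tx":0,"ty":-0.8,"tz":-0.8,"turn":0},{"fingers":1,"tx":0,"ty":-0.8,"tz":-0.7,"turn":0},{"fingers":1,"tx":0,"ty":-0.8,"tz":-0.6,"turn":0},{"fingers":1,"tx":0,"ty":-0.8,"tz":-0.4,"turn":0},{"fingers":1,"tx":0,"ty":-0.8,"tz":0,"turn":0},{"fingers":1,"tx":0,"ty":-0.7,"tz":0,"turn":0}]'
python3 - <<'E'
from h import *
t=cam('top');s=cam('side')
T=lambda x,y:(235+(y+.5)/5-.5,410+(x+.5)/5-.5)
S=lambda x,y:(320+(y+.5)/5-.5,365+(x-400+.5)/5-.5)
print('top: opening',at_z(t,T(199,174),84),'flange',at_z(t,T(210,169),90),'tip',at_z(t,T(220,169),112))
p=at_z(t,T(183,151),94);q=at_z(t,T(240,188),94);print('pin',p,q,(p+q)/2,np.degrees(np.arctan2(*(p-q)[1::-1])))
print('side: opening',at_z(s,S(602,187),84),'flange',at_z(s,S(619,173),90),'tip',at_z(s,S(627,108),112))
p=at_z(s,S(629,195),94);q=at_z(s,S(603,118),94);print('pin',p,q,np.degrees(np.arctan2(*(p-q)[1::-1])))
print('tri tip',tri([ray(t,T(220,169)),ray(s,S(627,108))]))
go([520,-130,200])
print(s and readout.state()['joints'].round(2))
E
```

```text
time: 10.15
ee_pos: [528.5, 58.4, 219.9]
tool_rot: [0.093, 0.996, -0.0, -0.001]
wrist_force: [1.1, 0.2, -2.5]
finger_gap: 29.3
grasp_force: 61.0
top: opening [ 513.7982384  -241.39367391   84.        ] flange [ 515.5529315  -244.52918707   90.        ] tip [ 514.74150195 -243.73060975  112.        ]
pin [ 522.53060571 -233.24330773   94.        ] [ 507.89910261 -255.27148299   94.        ] [ 515.21485416 -244.25739536   94.        ] 56.40718522922931
side: opening [ 512.14070272 -240.57561067   84.        ] flange [ 514.16490966 -243.48131524   90.        ] tip [ 513.72100236 -243.47558226  112.        ]
pin [ 507.99346492 -252.41702153   94.        ] [ 520.94220335 -230.64407221   94.        ] -120.74065978672199
tri tip (array([ 514.4100518 , -243.49118318,  111.64250908]), [np.float64(0.4610392378868476), np.float64(0.46103923788700274)])
tool x [-0.982  0.189  0.002] y [ 0.189  0.982 -0.002] z [-0.002 -0.002 -1.   ]
units total [-1.1 -7.4  0.8] at [528.1  56.8 219.6] t 10.25
[-0.26  0.39  0.09  2.07 -0.05  0.69  1.24]
```

```bash
python3 -m pendant '[{"fingers":1,"tx":-0.1,"ty":-0.5,"tz":0,"turn":0},{"fingers":1,"tx":-0.1,"ty":-0.8,"tz":0,"turn":0},{"fingers":1,"tx":-0.14,"ty":-0.9,"tz":0,"turn":0},{"fingers":1,"tx":-0.14,"ty":-0.9,"tz":0,"turn":0},{"fingers":1,"tx":-0.14,"ty":-0.9,"tz":0,"turn":0},{"fingers":1,"tx":-0.14,"ty":-0.9,"tz":0,"turn":0},{"fingers":1,"tx":-0.14,"ty":-0.9,"tz":0,"turn":0},{"fingers":1,"tx":-0.14,"ty":-0.9,"tz":0,"turn":0},{"fingers":1,"tx":-0.14,"ty":-0.9,"tz":0,"turn":0},{"fingers":1,"tx":-0.14,"ty":-0.9,"tz":0,"turn":0}]'
python3 -m pendant '[{"fingers":1,"tx":-0.14,"ty":-0.9,"tz":0.2,"turn":0},{"fingers":1,"tx":-0.14,"ty":-0.9,"tz":0.3,"turn":0},{"fingers":1,"tx":-0.14,"ty":-0.8,"tz":0.3,"turn":0},{"fingers":1,"tx":-0.1,"ty":-0.5,"tz":0.3,"turn":0},{"fingers":1,"tx":-0.04,"ty":-0.3,"tz":0.3,"turn":0},{"fingers":1,"tx":0,"ty":0,"tz":0.3,"turn":0.5},{"fingers":1,"tx":0,"ty":0,"tz":0.3,"turn":0.7},{"fingers":1,"tx":0,"ty":0,"tz":0.3,"turn":0.6},{"fingers":1,"tx":0,"ty":0,"tz":0,"turn":0.3},{"fingers":1,"tx":0,"ty":0,"tz":0,"turn":0}]'
python3 - <<'E'
from h import *
c=cam('wrist','w4.png');s=cam('side','s4.png')
cv2.imwrite('pics/both4.png',np.hstack([cv2.resize(c['color'],(400,300)),cv2.resize(s['color'][200:440,260:580],(400,300))])[...,::-1])
go([514.5,-243.7,140])
q=readout.state();print(q['wrist_force'],q['joints'].round(2),c['world_from_camera'])
for d in spotter.trace('turntable','wrist')[:2]:print(d['p'],d['bbox'],d['region'].sum())
for n in('wrist','side'):
    for d in spotter.pinpoint('socket',n)[:3]:print(n,d['p'],d['location'])
E
```

```text
time: 11.5
ee_pos: [522.6, -155.5, 220.0]
tool_rot: [0.092, 0.996, 0.0, -0.0]
wrist_force: [-1.1, 0.3, -1.3]
finger_gap: 28.7
grasp_force: 61.0
time: 12.75
ee_pos: [520.6, -240.3, 162.4]
tool_rot: [0.272, 0.962, 0.0, -0.0]
wrist_force: [0.1, -0.1, -2.7]
finger_gap: 28.6
grasp_force: 61.0
tool x [-0.852  0.524  0.   ] y [0.524 0.852 0.   ] z [ 0.  0. -1.]
units total [ 0.14 -0.23  0.91] at [ 520.6 -240.7  162.7] t 12.85
[-0.58763739 -0.1639511  -2.45232875] [ 0.2   0.52  0.21  2.03 -0.18  0.61  1.55] [[ 5.23446282e-01  8.12250874e-01  2.57395625e-01  4.54114707e+02]
 [ 8.52058240e-01 -4.99296926e-01 -1.57160224e-01 -1.99195055e+02]
 [ 8.63315466e-04  3.01580998e-01 -9.53440169e-01  2.91278389e+02]
 [ 0.00000000e+00  0.00000000e+00  0.00000000e+00  1.00000000e+00]]
0.69 [164.5, 138.0, 459.4, 407.7] 52330
wrist 0.65 [291.1, 311.2]
side 0.93 [295.7, 157.3]
side 0.87 [321.3, 416.3]
side 0.76 [222.3, 348.1]
```

View pics/both4.png

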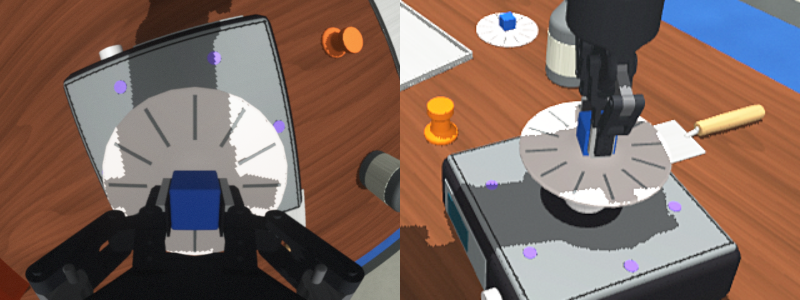

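The turntable hangs level in the jaws over the station. I'll fit its rim in the wrist view to get the disc centre relative to the TCP.

Run:
```python
from h import *
from scipy.optimize import least_squares
tcp=readout.state()['ee_pos']
for n in('wrist','side'):
    c=cam(n)
    cand=[d for d in spotter.trace('turntable',n) if d['region'].sum()>(20000 if n=='wrist' else 3000)]
    for d in cand[:1]:
        k=max(cv2.findContours(d['region'].astype(np.uint8),0,1)[0],key=len)[:,0]
        k=k[(k[:,1]<330)] if n=='wrist' else k
        for z in(tcp[2]-24.5+4,):
            P=np.array([at_z(c,(p[1],p[0]),z)[:2] for p in k])
            f=lambda v:np.hypot(*(P-v[:2]).T)-v[2]
            r=least_squares(f,[*tcp[:2],70],loss='soft_l1',f_scale=1)
            g=least_squares(lambda v:f([*v,70]),tcp[:2],loss='soft_l1',f_scale=1)
            print(n,d['p'],len(k),'free',r.x.round(1),'r70',g.x.round(1),'tcp',tcp.round(1),np.median(abs(r.fun)).round(2))
```

```text
wrist 0.76 732 free [ 500.7 -228.2   50.7] r70 [ 520.9 -240.8] tcp [ 520.5 -241.   162.9] 9.71
side 0.74 357 free [ 518.3 -242.4   68.2] r70 [ 519.7 -241.4] tcp [ 520.5 -241.   162.9] 1.85
```

```bash
python3 -m pendant '[{"fingers":1,"tx":0.07,"ty":-0.1,"tz":0.1,"turn":0},{"fingers":1,"tx":0.07,"ty":-0.13,"tz":0.15,"turn":0},{"fingers":1,"tx":0,"ty":0,"tz":0.15,"turn":0},{"fingers":1,"tx":0,"ty":0,"tz":0.15,"turn":0},{"fingers":1,"tx":0,"ty":0,"tz":0.15,"turn":0},{"fingers":1,"tx":0,"ty":0,"tz":0.1,"turn":0},{"fingers":1,"tx":0,"ty":0,"tz":0.06,"turn":0},{"fingers":1,"tx":0,"ty":0,"tz":0.04,"turn":0},{"fingers":1,"tx":0,"ty":0,"tz":0.02,"turn":0},{"fingers":1,"tx":0,"ty":0,"tz":0,"turn":0}]'
python3 -m pendant '[{"fingers":1,"tx":0,"ty":0,"tz":0.02,"turn":0},{"fingers":1,"tx":0,"ty":0,"tz":0.02,"turn":0},{"fingers":1,"tx":0,"ty":0,"tz":0.02,"turn":0},{"fingers":1,"tx":0,"ty":0,"tz":0.02,"turn":0},{"fingers":1,"tx":0,"ty":0,"tz":0.02,"turn":0},{"fingers":1,"tx":0,"ty":0,"tz":0.02,"turn":0},{"fingers":1,"tx":0,"ty":0,"tz":0,"turn":0},{"fingers":1,"tx":0,"ty":0,"tz":0,"turn":0},{"fingers":1,"tx":0,"ty":0,"tz":0,"turn":0},{"fingers":1,"tx":0,"ty":0,"tz":0,"turn":0}]'
```

```text
time: 14.45
ee_pos: [514.4, -244.2, 139.9]
tool_rot: [0.273, 0.962, -0.0, 0.0]
wrist_force: [0.2, -0.4, -2.7]
finger_gap: 29.0
grasp_force: 61.0
time: 15.7
ee_pos: [514.4, -244.2, 136.8]
tool_rot: [0.273, 0.962, -0.0, 0.0]
wrist_force: [0.5, -0.6, -2.0]
finger_gap: 29.0
grasp_force: 61.0
```

```bash
python3 -m pendant '[{"fingers":1,"tx":0,"ty":0,"tz":0.02,"turn":0},{"fingers":1,"tx":0,"ty":0,"tz":0.02,"turn":0},{"fingers":1,"tx":0,"ty":0,"tz":0.02,"turn":0},{"fingers":1,"tx":0,"ty":0,"tz":0.02,"turn":0},{"fingers":1,"tx":0,"ty":0,"tz":0,"turn":0},{"fingers":1,"tx":0,"ty":0,"tz":0,"turn":0},{"fingers":1,"tx":0,"ty":0,"tz":0,"turn":0},{"fingers":1,"tx":0,"ty":0,"tz":0,"turn":0},{"fingers":1,"tx":0,"ty":0,"tz":0,"turn":0},{"fingers":1,"tx":0,"ty":0,"tz":0,"turn":0}]'
```

```text
time: 16.95
ee_pos: [514.4, -244.2, 134.8]
tool_rot: [0.273, 0.962, -0.0, 0.0]
wrist_force: [0.7, -0.9, -2.5]
finger_gap: 29.2
grasp_force: 61.0
```

```bash
python3 -m pendant '[{"fingers":1,"tx":0,"ty":0,"tz":0.02,"turn":0},{"fingers":1,"tx":0,"ty":0,"tz":0.02,"turn":0},{"fingers":1,"tx":0,"ty":0,"tz":0.02,"turn":0},{"fingers":1,"tx":0,"ty":0,"tz":0.02,"turn":0},{"fingers":1,"tx":0,"ty":0,"tz":0.02,"turn":0},{"fingers":1,"tx":0,"ty":0,"tz":0,"turn":0},{"fingers":1,"tx":0,"ty":0,"tz":0,"turn":0},{"fingers":1,"tx":0,"ty":0,"tz":0,"turn":0},{"fingers":1,"tx":0,"ty":0,"tz":0,"turn":0},{"fingers":1,"tx":0,"ty":0,"tz":0,"turn":0}]'
```

```text
time: 18.2
ee_pos: [514.4, -244.2, 132.3]
tool_rot: [0.273, 0.962, 0.0, 0.0]
wrist_force: [0.0, -0.1, -3.0]
finger_gap: 28.7
grasp_force: 61.0
```

Already over the spindle: 4 mm below tip height with no contact force. Carry on down towards the pin height (about 120.5).

```bash
python3 -m pendant '[{"fingers":1,"tx":0,"ty":0,"tz":0.04,"turn":0},{"fingers":1,"tx":0,"ty":0,"tz":0.04,"turn":0},{"fingers":1,"tx":0,"ty":0,"tz":0.04,"turn":0},{"fingers":1,"tx":0,"ty":0,"tz":0.04,"turn":0},{"fingers":1,"tx":0,"ty":0,"tz":0.04,"turn":0},{"fingers":1,"tx":0,"ty":0,"tz":0.04,"turn":0},{"fingers":1,"tx":0,"ty":0,"tz":0.04,"turn":0},{"fingers":1,"tx":0,"ty":0,"tz":0.04,"turn":0},{"fingers":1,"tx":0,"ty":0,"tz":0,"turn":0},{"fingers":1,"tx":0,"ty":0,"tz":0,"turn":0}]'
python3 -m pendant '[{"fingers":1,"tx":0,"ty":0,"tz":0.02,"turn":0},{"fingers":1,"tx":0,"ty":0,"tz":0.02,"turn":0},{"fingers":1,"tx":0,"ty":0,"tz":0.02,"turn":0},{"fingers":1,"tx":0,"ty":0,"tz":0.02,"turn":0},{"fingers":1,"tx":0,"ty":0,"tz":0.02,"turn":0},{"fingers":1,"tx":0,"ty":0,"tz":0,"turn":0},{"fingers":1,"tx":0,"ty":0,"tz":0,"turn":0},{"fingers":1,"tx":0,"ty":0,"tz":0,"turn":0},{"fingers":1,"tx":0,"ty":0,"tz":0,"turn":0},{"fingers":1,"tx":0,"ty":0,"tz":0,"turn":0}]'
```

```text
time: 19.45
ee_pos: [514.3, -244.2, 124.3]
tool_rot: [0.273, 0.962, 0.0, -0.0]
wrist_force: [-0.0, -0.3, -2.4]
finger_gap: 28.9
grasp_force: 61.0
time: 20.7
ee_pos: [514.3, -244.2, 121.8]
tool_rot: [0.273, 0.962, 0.0, 0.0]
wrist_force: [-0.7, -0.3, -1.6]
finger_gap: 29.2
grasp_force: 61.0
```

```bash
python3 -m pendant '[{"fingers":1,"tx":0,"ty":0,"tz":0.02,"turn":0},{"fingers":1,"tx":0,"ty":0,"tz":0.02,"turn":0},{"fingers":1,"tx":0,"ty":0,"tz":0.02,"turn":0},{"fingers":1,"tx":0,"ty":0,"tz":0.02,"turn":0},{"fingers":1,"tx":0,"ty":0,"tz":0,"turn":0},{"fingers":1,"tx":0,"ty":0,"tz":0,"turn":0},{"fingers":1,"tx":0,"ty":0,"tz":0,"turn":0},{"fingers":1,"tx":0,"ty":0,"tz":0,"turn":0},{"fingers":1,"tx":0,"ty":0,"tz":0,"turn":0},{"fingers":1,"tx":0,"ty":0,"tz":0,"turn":0}]'
```

```text
time: 21.95
ee_pos: [514.3, -244.2, 119.8]
tool_rot: [0.273, 0.962, -0.0, -0.0]
wrist_force: [-0.5, 0.1, -2.1]
finger_gap: 29.1
grasp_force: 61.0
```

```bash
python3 -m pendant '[{"fingers":1,"tx":0,"ty":0,"tz":0.02,"turn":0},{"fingers":1,"tx":0,"ty":0,"tz":0.02,"turn":0},{"fingers":1,"tx":0,"ty":0,"tz":0.02,"turn":0},{"fingers":1,"tx":0,"ty":0,"tz":0.02,"turn":0},{"fingers":1,"tx":0,"ty":0,"tz":0,"turn":0},{"fingers":1,"tx":0,"ty":0,"tz":0,"turn":0},{"fingers":1,"tx":0,"ty":0,"tz":0,"turn":0},{"fingers":1,"tx":0,"ty":0,"tz":0,"turn":0},{"fingers":1,"tx":0,"ty":0,"tz":0,"turn":0},{"fingers":1,"tx":0,"ty":0,"tz":0,"turn":0}]'
```

```text
time: 23.2
ee_pos: [514.0, -244.1, 117.7]
tool_rot: [0.273, 0.962, 0.0, -0.0]
wrist_force: [-2.6, 1.0, -2.4]
finger_gap: 29.2
grasp_force: 61.0
```

```bash
python3 -m pendant '[{"fingers":1,"tx":0,"ty":0,"tz":0.02,"turn":0},{"fingers":1,"tx":0,"ty":0,"tz":0.02,"turn":0},{"fingers":1,"tx":0,"ty":0,"tz":0.02,"turn":0},{"fingers":1,"tx":0,"ty":0,"tz":0.02,"turn":0},{"fingers":1,"tx":0,"ty":0,"tz":0,"turn":0},{"fingers":1,"tx":0,"ty":0,"tz":0,"turn":0},{"fingers":1,"tx":0,"ty":0,"tz":0,"turn":0},{"fingers":1,"tx":0,"ty":0,"tz":0,"turn":0},{"fingers":1,"tx":0,"ty":0,"tz":0,"turn":0},{"fingers":1,"tx":0,"ty":0,"tz":0,"turn":0}]'
```

```text
time: 24.45
ee_pos: [514.2, -244.1, 115.8]
tool_rot: [0.273, 0.962, 0.0, -0.0]
wrist_force: [-3.0, 1.4, -1.6]
finger_gap: 28.9
grasp_force: 61.0
```

```bash
python3 -m pendant '[{"fingers":1,"tx":0,"ty":0,"tz":0.02,"turn":0},{"fingers":1,"tx":0,"ty":0,"tz":0.02,"turn":0},{"fingers":1,"tx":0,"ty":0,"tz":0.02,"turn":0},{"fingers":1,"tx":0,"ty":0,"tz":0,"turn":0},{"fingers":1,"tx":0,"ty":0,"tz":0,"turn":0},{"fingers":1,"tx":0,"ty":0,"tz":0,"turn":0},{"fingers":1,"tx":0,"ty":0,"tz":0,"turn":0},{"fingers":1,"tx":0,"ty":0,"tz":0,"turn":0},{"fingers":1,"tx":0,"ty":0,"tz":0,"turn":0},{"fingers":1,"tx":0,"ty":0,"tz":0,"turn":0}]'
```

```text
time: 25.7
ee_pos: [514.2, -244.2, 115.2]
tool_rot: [0.273, 0.962, 0.0, -0.0]
wrist_force: [-6.2, 2.9, 7.9]
finger_gap: 29.0
grasp_force: 62.3
```

Contact with about 10 N at 115.2, the expected flange height (114–115), so it went over the pin. Ease off, open and rise.

```bash
python3 -m pendant '[{"fingers":1,"tx":0,"ty":0,"tz":-0.02,"turn":0},{"fingers":1,"tx":0,"ty":0,"tz":0,"turn":0},{"fingers":0.3,"tx":0,"ty":0,"tz":0,"turn":0},{"fingers":0.2,"tx":0,"ty":0,"tz":0,"turn":0},{"fingers":0,"tx":0,"ty":0,"tz":0,"turn":0},{"fingers":-0.5,"tx":0,"ty":0,"tz":0,"turn":0},{"fingers":-0.5,"tx":0,"ty":0,"tz":0,"turn":0},{"fingers":-0.5,"tx":0,"ty":0,"tz":-0.2,"turn":0},{"fingers":-0.5,"tx":0,"ty":0,"tz":-0.6,"turn":0},{"fingers":-0.5,"tx":0,"ty":0,"tz":-0.8,"turn":0}]' 20
python3 -m pendant '[{"fingers":-0.5,"tx":0,"ty":0,"tz":-0.8,"turn":0},{"fingers":-0.5,"tx":0,"ty":0,"tz":-0.8,"turn":0},{"fingers":-0.5,"tx":0,"ty":0,"tz":-0.8,"turn":0},{"fingers":-0.5,"tx":0,"ty":0,"tz":-0.8,"turn":0},{"fingers":-0.5,"tx":0,"ty":0,"tz":-0.4,"turn":0},{"fingers":-0.5,"tx":0,"ty":0,"tz":0,"turn":0},{"fingers":-0.5,"tx":0,"ty":0,"tz":0,"turn":0},{"fingers":-0.5,"tx":0,"ty":0,"tz":0,"turn":0},{"fingers":-0.5,"tx":0,"ty":0,"tz":0,"turn":0},{"fingers":-0.5,"tx":0,"ty":0,"tz":0,"turn":0}]'
python3 - <<'E'
from h import *
c=cam('wrist');s=cam('side')
P={}
for n,cc in(('wrist',c),('side',s)):
    for l in('grip','socket'):
        for d in spotter.pinpoint(l,n)[:4]:
            q=at_z(cc,d['location'],118 if l=='grip' else 90)
            if np.hypot(q[0]-514,q[1]+244)<40:P[l,n]=d['location'];print(n,l,d['p'],q.round(1))
for l in('grip','socket'):
    if (l,'wrist') in P and (l,'side') in P:print(l,tri([ray(c,P[l,'wrist']),ray(s,P[l,'side'])]))
cv2.imwrite('pics/both5.png',np.hstack([cv2.resize(c['color'],(400,300)),cv2.resize(s['color'][260:440,300:540],(400,300))])[...,::-1])
E
```

```text
time: 26.95
ee_pos: [514.2, -244.3, 155.8]
tool_rot: [0.273, 0.962, -0.0, -0.0]
wrist_force: [0.2, -0.0, 0.4]
finger_gap: 64.0
grasp_force: 0.0
time: 28.2
ee_pos: [514.2, -244.2, 244.5]
tool_rot: [0.273, 0.962, -0.0, -0.0]
wrist_force: [-0.2, -0.4, 0.1]
finger_gap: 63.9
grasp_force: 0.0
wrist grip 0.57 [ 514.2 -242.7  118. ]
wrist grip 0.32 [ 507.7 -239.4  118. ]
side grip 0.69 [ 509.2 -240.9  118. ]
side socket 0.64 [ 515.3 -246.5   90. ]
grip (array([ 508.7257177 , -240.10715567,  117.34806055]), [np.float64(0.9750598123585897), np.float64(0.9750598123587155)])
```

View pics/both5.png

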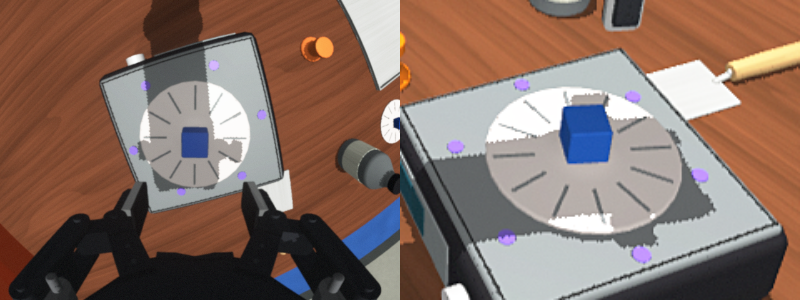

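The turntable sits flat and level on the drive. Its grip point measures 117.3 mm, against 118 when home and 124 when riding on the pin. The arm is clear and the print, bottle and scraper are undisturbed.

```bash
python3 -c "
from h import *
print(manip.sign_off())"
```

```text
the job is handed in; nothing more can be done
None
```

I fitted the white turntable over the spindle and cross pin until it sat flat and fully home, let go of it, and handed the job in at about 28 s; the hand-in returned no verdict. The final pictures show it level, the wrist read about 10 N at most when I checked, and the print, bottle and scraper look untouched.

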